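# Key the mixing jar onto the bench mixer

### The arm

A 6-joint arm with a two-finger parallel gripper is mounted at the origin on the work surface. World frame = base frame: x ahead of the robot, y to its left, z up, the work surface at z = 0. Lengths are in m, angles in rad, forces in N, time in s.
With the tool pointing down it reaches from about 0.425 to 0.95 m from the base axis. Payload 3.5 kg.
Tool frame: the origin (TCP) lies on the centre line of the jaws, within the pads' length; the fingertips stand 14 mm ahead of it and the grasp point (between the pads) lies 5 mm behind it (tips_ahead is the distance from the TCP to the fingertips, in m); y points along the fingers, z is the direction in which the jaws open and shut, and the axes are right-handed (so a half turn about y gives the same grasp; the last joint's range is limited). The gripper opens to 85 mm and grips with 20 to 120 N. Pads are 22 mm wide; open, the fingers measure 114 mm over their backs; the gripper's body (76 mm by 85 mm) begins 54 mm behind the grasp point. The pads swing forward as they close: fully open they stand 13 mm farther back than shut.
Start: joints at [1.145, 0.286, 1.577, -0, 1.279, -0.15], TCP at [0.184, 0.649, 0.219] pointing down, gripper open.
Joint ranges: [-2.77, 2.77], [-0.9, 2.22], [0.21, 2.48], [-1.53, 4.67], [0.24, 2.81], [-2.84, 2.84]. Speed limits (rad/s): [2.79, 2.79, 3.14, 3.14, 3.14, 3.14].

### API

Orientations are given as a unit quaternion [x, y, z, w].
In Python, from plant import get_state, read_camera, sign_off, tips_ahead gives the robot as it stands.
- The arm moves only by the tool send_rows, never from a script. Its argument "plan" is a list of rows, each a list of 2 entries, a list of its own where there are three numbers: the shift along the tool's x, y, z in units of 12 cm (1.0 is 12 cm), then the turn, a rotation vector about the tool's x, y, z in units of 360 degrees (1.0 is 360 degrees). In form: [[[tx, ty, tz], [rx, ry, rz]], ...]. A call has 1 to 12 rows; each row shifts and turns the commanded pose from where the row before left it, along the tool's axes as they then stand; what a row does not reach is not made up. A row lasts 1/10 s, in which the tool goes at most 50 mm and 8.59 degrees, less where a joint would pass 70% of its speed; a pose out of reach is approached as far as the arm can. A call with a number of a shift or a turn outside -1 to 1 is refused whole. A call with a gripper value outside its range is refused whole. "gripper" is the closure, from 0 (fully open) to 1 (shut), set as the call begins (left out, the last holds). The fingers move at their own pace and stop on an object; "grip_force" is the grip in N (left out, the last holds). Time passes only in rows, so rows that do not move let the fingers close. It gives the time, the measured TCP pose, the force and the opening at its end, in the units of the state.
- get_state(): the state, without advancing time (a new reading comes with each control period).
- read_camera(name): name is "scene" or "top" or "wrist"; returns a dict with "img" (400x640x3 uint8, blue, green, red), "fx", "fy", "cx", "cy" (pixels), "D" ([k1, k2, p1, p2, k3] as OpenCV has them; the pictures are not rectified), "world_from_camera" (4x4, takes a point from camera to world coordinates); the wrist camera has in their place "mount" (4x4, takes a point from camera to tool coordinates, whose origin is the TCP and whose axes are the tool frame's). Camera axes: x right, y down, z forward; pixel columns grow to the right and rows downward; lengths in m; the calibration is good to about 2 mm. A picture is of the moment at which its call begins: read the wrist's pose just before it. There is no depth.
- sign_off(): hands the job in, once; it reports no verdict.
The state is a dict: "time": time; "qpos": joint angles; "dq": joint speeds; "joint_efforts": joint torques, N m; "eef_pos": TCP position; "tcp_rot": TCP orientation; "contact_force": force on the tool from outside, world axes, zero at the start; "wrist_torque": the same for the moment, N m; "opening": opening from 0.0 (shut) to 1.0 (fully open).
Only numpy, scipy, OpenCV 4.12 (cv2) and the standard library are available. Lean on these libraries where they do the work, as an engineer would, in place of code of your own. Each camera call takes 0.05 s, during which the arm holds its last target. There are 200 camera calls.

### The job

Take the blue mixing jar by the yellow grip on its cap out of the wooden parking block and fit it on the bench mixer: with light pressure only (never more than 35 N), turn it until the tang under it finds the slot of the mixer's spring-loaded drive, so that the jar drops fully home, its shoulder flush on the white top, and let go. Leave the two paint bottles and the steel pot where they stand.

Things in the scene. Friction and masses are not known exactly. Their poses are not given: they have to be found in the camera images.
- jar: closed blue jar, yellow cap, 0.18 to 0.34 kg, z up. Origin on its axis at the shoulder, the underside of the blue part (60 mm diameter, 55 mm high; cap 63 mm diameter, up to 65 mm). Below the origin a round spigot 46 mm diameter, 14 mm long, lower edge chamfered 4 mm. At the start it stands in the block, shoulder on the block's top, its x axis within 0.5 rad of world x
- jar_grip (a point): middle of the jar's grip, 79 mm above the jar's origin, axes as the jar: an upright yellow bar on the cap, 46 mm long (along x), 22 mm thick (along y), 28 mm high (65 to 93 mm above the origin)
- jar_tang (a point): middle of the lower end of the jar's steel tang, 21 mm below the jar's origin, axes as the jar: a blade under the spigot, 36 mm long (along x, the same way as the grip bar), 6 mm thick (along y), 7 mm high. It fits the drive either way round (half-turn symmetric)
- stand: fixed wooden parking block 110 x 110 x 45 mm with a round hole 50 mm wide and 30 mm deep in the middle of its top; origin in the centre of its underside
- mixer: fixed mixer base 160 mm (x) by 140 mm (y), 100 mm high, origin in the centre of its underside, front (black knob, green lamp) towards its -x, blue strip along the rear edge of its white top, yaw within 0.3 rad of world x
- socket (a point): centre of the mouth of the mixer's round bore, on the white top, axes as the mixer; the bore is 48 mm wide with a 3 mm chamfered mouth. When the jar is seated its origin is at this point; with the tang not in the slot it stands 6.5 mm proud
- drive_top (a point): centre of the top of the brass drive in the bore, unpressed, 14.5 mm below the mouth; axes as the mixer, NOT as the drive. Across the drive runs one straight slot 8.4 mm wide, 8 mm deep. It lies at any angle within 1.2 rad (70 degrees) either side of the mixer's x axis, new each time and not measured (visible down the bore). The drive turns stiffly (0.28 N m): it stays put while the tang rubs lightly on it
- drive_spring (a point): centre of the slot's floor, 22.5 mm below the mouth. The drive sinks on a spring: 4.5 N to start, 0.5 N more per mm, 8 mm at most; the jar's weight alone does not sink it. Pressed down and turned, the tang catches within about 4 degrees of the slot: the drive springs up around it, the pressure vanishes, and let go the jar falls home by its weight
- blue_bottle: blue paint bottle with yellow cap, 60 mm diameter, 150 mm high, loose; origin in the centre of its underside; to be left alone
- red_bottle: red paint bottle with yellow cap, 60 mm diameter, 150 mm high, loose; origin in the centre of its underside; to be left alone
- steel_pot: open steel pot 70 mm diameter, 90 mm high, loose; origin in the centre of its underside; to be left alone
Not all that is in view belongs to the job. What is shaped like the jar but green is not meant.

How it is judged:
By the outcome, as a careful person would: the job done as asked, in the order asked, and still so for the second after the job is handed in, with the robot touching nothing.
It also fails if it takes over 64 s, if anything falls off the work surface, if the arm or the gripper's body presses on something with over 40 N, if the wrist force passes 120 N, or if a joint passes its speed limit or range.

## Working session

There is one attempt and no reset: what is moved stays moved. The work goes in short steps, Python scripts to look and compute and a tool call to move; the robot and the scene stay as the last step left them, time stands still between calls to the robot, and variables do not carry over. Pictures are saved under pics/ and viewed, about 8 in all and at most 12, crops included, and the job is handed in when it is done.

Besides the shell and the picture viewer there is one more tool, called after "Call:" as name([rows], argument=value, ...), one row to a line, values as JSON. send_rows: Moves the arm, as the interface text tells. Its arguments: {"type":"object","properties":{"plan":{"type":"array"},"gripper":{"type":"number"},"grip_force":{"type":"number"}},"required":["plan"]}

```bash
ls; mkdir -p pics
python3 - <<'E'
from plant import *
import cv2,numpy as np
s=get_state();print(s); print(tips_ahead)
ims=[]
for n in("scene","top","wrist"):
    c=read_camera(n);cv2.imwrite(f"pics/{n}0.png",c["img"]);print(n,{k:(np.round(v,4).tolist() if k!='img' else 0) for k,v in c.items()})
E
```

```text
pics
{'time': 0.0, 'qpos': array([ 1.14501032e+00,  2.87201721e-01,  1.57816204e+00, -2.32296987e-06,
        1.27862990e+00, -1.49943740e-01]), 'dq': array([-0.00030212,  0.00069049, -0.00094962, -0.00071595,  0.00021065,
        0.00111625]), 'joint_efforts': array([ 4.50003208e-04, -4.05978978e+01, -2.92627019e+01, -1.05155859e-04,
        5.78315565e-03,  2.02083709e-05]), 'eef_pos': array([0.18349004, 0.64886827, 0.21803129]), 'tcp_rot': array([ 0.70120576, -0.09745602,  0.09697552, -0.69957741]), 'contact_force': array([-0.0257551 , -0.65309165, -0.92494015]), 'wrist_torque': array([ 0.02255364, -0.03359846, -0.04194272]), 'opening': 0.9999695053992889}
0.014
scene {'img': 0, 'fx': 400.0846, 'fy': 400.0846, 'cx': 317.8063, 'cy': 199.4693, 'D': [-0.0729, 0.0, 0.0, 0.0, 0.0], 'world_from_camera': [[0.2957, 0.7292, -0.6171, 1.1849], [0.9553, -0.2271, 0.1895, -0.1958], [-0.002, -0.6456, -0.7637, 0.8444], [0.0, 0.0, 0.0, 1.0]]}
top {'img': 0, 'fx': 494.011, 'fy': 494.011, 'cx': 316.1141, 'cy': 194.879, 'D': [-0.019, 0.0, 0.0, 0.0, 0.0], 'world_from_camera': [[0.0225, -0.9914, 0.1288, 0.4068], [-0.9994, -0.0256, -0.0228, 0.0176], [0.0259, -0.1282, -0.9914, 1.3539], [0.0, 0.0, 0.0, 1.0]]}
wrist {'img': 0, 'fx': 335.3786, 'fy': 335.3786, 'cx': 317.2669, 'cy': 197.3982, 'D': [0.0109, 0.0, 0.0, 0.0, 0.0], 'mount': [[-0.0006, 0.9629, 0.2699, -0.0692], [0.001, -0.2699, 0.9629, -0.1555], [1.0, 0.0009, -0.0008, 0.0004], [0.0, 0.0, 0.0, 1.0]]}
```

View pics/scene0.png

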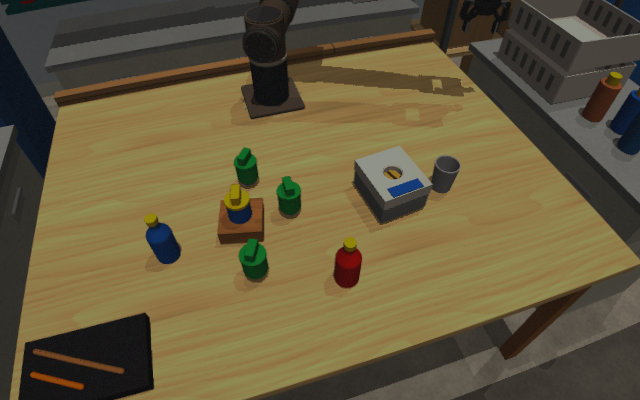

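View pics/top0.png

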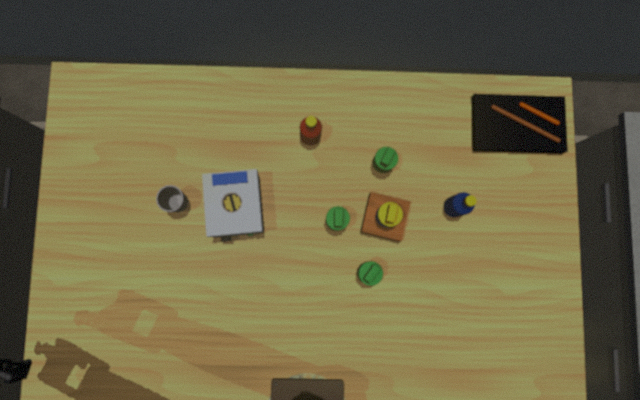

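Top view, candidates for the jar: the blue/yellow jar in the wooden block (390,213); green jars at (385,158), (338,218) and (370,272); and the blue bottle with its yellow cap at (462,205). I choose (390,213), because it is blue with a yellow bar and stands in the block. The mixer is at (232,203), with the drive visible in its bore.

```bash
cat > h.py <<'E'
import numpy as np,cv2
from plant import *
from scipy.spatial.transform import Rotation as R
def K(c): return np.array([[c["fx"],0,c["cx"]],[0,c["fy"],c["cy"]],[0,0,1]])
def wfc(c,s=None):
    if "mount" not in c: return np.array(c["world_from_camera"])
    T=np.eye(4);T[:3,:3]=R.from_quat(s["tcp_rot"]).as_matrix();T[:3,3]=s["eef_pos"]
    return T@np.array(c["mount"])
def pix2w(c,T,uv,z):
    p=cv2.undistortPoints(np.array(uv,float).reshape(-1,1,2),K(c),np.array(c["D"])).reshape(-1,2)
    d=np.c_[p,np.ones(len(p))]@T[:3,:3].T
    return T[:3,3]+d*((z-T[2,3])/d[:,2:3])
def w2pix(c,T,P):
    Ti=np.linalg.inv(T)
    return cv2.projectPoints(np.array(P,float).reshape(-1,3),cv2.Rodrigues(Ti[:3,:3])[0],Ti[:3,3],K(c),np.array(c["D"]))[0].reshape(-1,2)
E
python3 - <<'E'
import cv2,numpy as np
t=cv2.imread("pics/top0.png");s=cv2.imread("pics/scene0.png")
f=lambda im,x,y,w,h,k:cv2.convertScaleAbs(cv2.resize(im[y:y+h,x:x+w],(w*k,h*k),interpolation=cv2.INTER_CUBIC),alpha=1.5)
a=np.hstack([f(t,195,160,75,75,5),f(t,355,180,75,75,5)])
cv2.imwrite("pics/crop1.png",a)
E
```

```text
(no output)
```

View pics/crop1.png

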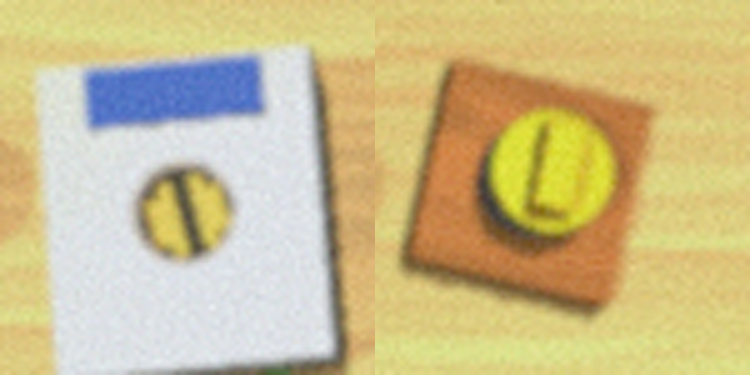

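The left crop shows the mixer: top corners (38,70), (310,47), (340,358), (58,372), bore centre (185,212), and the dark slot running from (178,170) to (196,252). The right crop confirms the choice: a yellow cap centred at (553,172), with the bar's left edge from (545,125) to (535,212).

Run:
```python
from h import *
c=read_camera("top");T=wfc(c)
L=lambda p:[(195+(x+.5)/5-.5,160+(y+.5)/5-.5) for x,y in p]
J=lambda p:[(355+(x-375+.5)/5-.5,180+(y+.5)/5-.5) for x,y in p]
m=pix2w(c,T,L([(38,70),(310,47),(340,358),(58,372)]),.1);print("mixer corners",m.round(4),m.mean(0))
for i in range(4): print(np.linalg.norm(m[i]-m[i-1]))
print("bore",pix2w(c,T,L([(185,212)]),.1))
s=pix2w(c,T,L([(178,170),(196,252)]),.0855);d=s[0]-s[1];print("slot",s,np.arctan2(d[1],d[0]))
a=m[0]-m[3];print("yaw",np.arctan2(a[1],a[0])); a=m[1]-m[2];print(np.arctan2(a[1],a[0]))
print("cap",pix2w(c,T,J([(553,172)]),.11))
b=pix2w(c,T,J([(545,125),(535,212)]),.11);d=b[0]-b[1];print("bar",b,np.arctan2(d[1],d[0]),np.linalg.norm(d))
st=pix2w(c,T,J([(450,62),(655,105),(600,310),(405,262)]),.045);print("stand",st.mean(0))
for n,uv,z in(("red",(311,122),.15),("blue",(470,201),.15),("pot",(172,197),.09),("g1",(386,157),.065),("g2",(338,217),.065),("g3",(371,272),.065)):print(n,pix2w(c,T,[uv],z).round(3))
c=read_camera("scene");T=wfc(c)
print("scene cap-bar top at ",pix2w(c,T,[(236,190)],.138)," bore",pix2w(c,T,[(393,173)],.1))
s=get_state();print(R.from_quat(s["tcp_rot"]).as_matrix().round(3))
```

```text
mixer corners [[0.6171 0.2817 0.1   ]
 [0.6328 0.1432 0.1   ]
 [0.4736 0.122  0.1   ]
 [0.4631 0.2637 0.1   ]] [0.54662882 0.20263147 0.1       ]
0.15509572396047558
0.13945077604575762
0.1606250711243708
0.1420941998057467
bore [[0.54585961 0.20339205 0.1       ]]
slot [[0.5691733  0.21010774 0.0855    ]
 [0.52693801 0.19899218 0.0855    ]] 0.2573459863795819
yaw 0.11659106230955062
0.132254656959471
cap [[ 0.52432509 -0.20022984  0.11      ]]
bar [[ 0.54822396 -0.19606027  0.11      ]
 [ 0.50376853 -0.19113932  0.11      ]] -0.11024509502104934 0.04472695680738237
stand [ 0.52360214 -0.19805264  0.045     ]
red [[0.747 0.007 0.15 ]]
blue [[ 0.558 -0.392  0.15 ]]
pot [[0.556 0.358 0.09 ]]
g1 [[ 0.681 -0.196  0.065]]
g2 [[ 0.517 -0.071  0.065]]
g3 [[ 0.377 -0.159  0.065]]
scene cap-bar top at  [[ 0.52845101 -0.19685308  0.138     ]]  bore [[0.55557065 0.2011101  0.1       ]]
[[ 0.962 -0.     0.272]
 [-0.272 -0.001  0.962]
 [-0.    -1.    -0.001]]
```

Measurements agree with the given sizes (mixer about 160 x 140, bore near the mixer's middle, bar 45 mm long). I'll go over the mixer first for a close look at the bore.

Call:
send_rows([
  [[0, 0, 0], [0, -0.022, 0]],
  [[0, 0, 0], [0, -0.022, 0]],
  [[0.24, 0, -0.3], [0, 0, 0]],
  [[0.24, 0, -0.3], [0, 0, 0]],
  [[0.24, 0, -0.3], [0, 0, 0]],
  [[0.24, 0, -0.3], [0, 0, 0]],
  [[0.24, 0, -0.3], [0, 0, 0]],
  [[0.24, 0, -0.3], [0, 0, 0]],
  [[0.24, 0, -0.3], [0, 0, 0]],
  [[0.24, 0, -0.3], [0, 0, 0]],
  [[0.24, 0, -0.3], [0, 0, 0]],
  [[0.24, 0, -0.3], [0, 0, 0]],
])

```text
time: 1.45
eef_pos: [0.4729, 0.2881, 0.2196]
tcp_rot: [-0.707, -0.0, 0.0, 0.707]
contact_force: [0.4, 1.5, 0.8]
opening: 1.0
```

Call:
send_rows([
  [[0.2, 0, -0.24], [0, 0, 0]],
  [[0.2, 0, -0.24], [0, 0, 0]],
  [[0.2, 0, -0.23], [0, 0, 0]],
  [[0, 0, 0], [0, 0, 0]],
  [[0, 0, 0], [0, 0, 0]],
  [[0, 0, 0], [0, 0, 0]],
])

```text
time: 2.05
eef_pos: [0.5434, 0.2051, 0.2192]
tcp_rot: [-0.707, -0.0, 0.001, 0.707]
contact_force: [0.0, 1.0, -0.3]
opening: 1.002
```

Run:
```python
from h import *
s=get_state();c=read_camera("wrist");T=wfc(c,s)
np.savez("w1.npz",T=T);print(s["eef_pos"],s["contact_force"])
cv2.imwrite("pics/w1.png",c["img"])
print(w2pix(c,T,[[.546,.203,.1],[.546,.203,.0855]]))
```

```text
[0.54343227 0.20514789 0.21922841] [ 0.04179911  0.99268266 -0.29240011]
[[314.19036835 191.38460125]
 [314.34732494 187.27377991]]
```

View pics/w1.png

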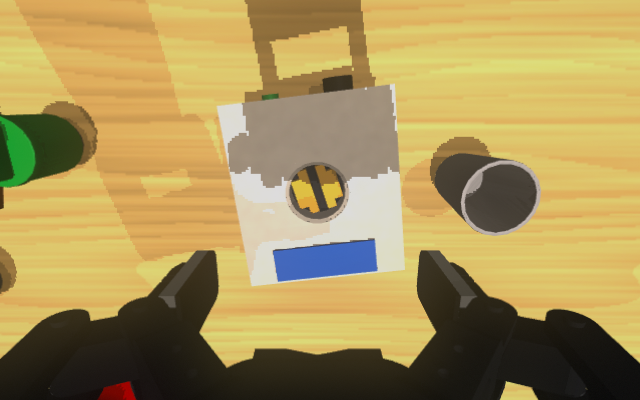

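Wrist view: bore centred at about (317,192), with its dark slot running from (309,168) to (326,212). That is 3 px from the prediction. I'll enlarge it for the angle.

Run:
```python
import cv2
a=cv2.imread("pics/w1.png")[152:232,277:357]
cv2.imwrite("pics/w1c.png",cv2.resize(a,(560,560),interpolation=cv2.INTER_CUBIC))
```

```text
(no output)
```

View pics/w1c.png

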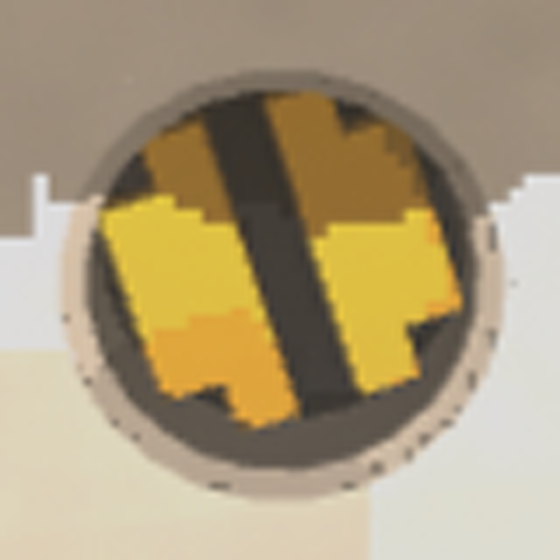

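Run:
```python
from h import *
T=np.load("w1.npz")["T"];c=read_camera("wrist")
f=lambda p:[(277+(x+.5)/7-.5,152+(y+.5)/7-.5) for x,y in p]
print("mouth",pix2w(c,T,f([(283,284),(62,284),(505,284),(283,70),(283,498)]),.1).round(4))
e=pix2w(c,T,f([(205,120),(300,415),(265,100),(358,390)]),.0855);print(e.round(4))
for i in(0,2):
    d=e[i+1]-e[i];print("ang",np.arctan2(d[1],d[0]))
n=np.array([-d[1],d[0],0])/np.linalg.norm(d);m=pix2w(c,T,f([(283,284)]),.1)[0]
print("edge offsets from mouth centre",(e-m)@n)
```

```text
mouth [[0.5467 0.2054 0.1   ]
 [0.5467 0.1786 0.1   ]
 [0.5466 0.2322 0.1   ]
 [0.5206 0.2053 0.1   ]
 [0.5741 0.2054 0.1   ]]
[[0.5293 0.1956 0.0855]
 [0.568  0.2076 0.0855]
 [0.5268 0.2031 0.0855]
 [0.5646 0.2151 0.0855]]
ang 0.3011364602414088
ang 0.3068741346107391
edge offsets from mouth centre [-0.00409769 -0.00433004  0.00381714  0.00381714]
```

Bore mouth at (0.547, 0.205), slot angle 0.304 rad, slot width about 8.1 mm as specified. Next, over the jar.

Call:
send_rows([
  [[-0.018, 0, -0.374], [0, 0, 0]],
  [[-0.018, 0, -0.374], [0, 0, 0]],
  [[-0.018, 0, -0.374], [0, 0, 0]],
  [[-0.018, 0, -0.374], [0, 0, 0]],
  [[-0.018, 0, -0.374], [0, 0, 0]],
  [[-0.018, 0, -0.374], [0, 0, 0]],
  [[-0.018, 0, -0.374], [0, 0, 0]],
  [[-0.018, 0, -0.374], [0, 0, 0]],
  [[-0.018, 0, -0.374], [0, 0, 0]],
  [[0, 0, 0], [0, 0.0175, 0]],
  [[0, 0, 0], [0, 0, 0]],
  [[0, 0, 0], [0, 0, 0]],
])

```text
time: 3.35
eef_pos: [0.525, -0.1983, 0.2194]
tcp_rot: [-0.706, 0.037, -0.037, 0.706]
contact_force: [0.1, 0.3, 0.7]
opening: 0.999
```

Run:
```python
from h import *
s=get_state();c=read_camera("wrist");T=wfc(c,s)
np.savez("w2.npz",T=T);print(s["eef_pos"],s["contact_force"],s["dq"].round(3))
cv2.imwrite("pics/w2.png",c["img"])
p=w2pix(c,T,[[.524,-.199,.138]])[0];print(p)
x,y=(p-55).astype(int);print(x,y)
cv2.imwrite("pics/w2c.png",cv2.resize(c["img"][y:y+110,x:x+110],(550,550),interpolation=cv2.INTER_CUBIC))
```

```text
[ 0.52496148 -0.19831715  0.21940319] [0.12042282 0.32809031 0.71595685] [ 0.013 -0.003  0.002 -0.003 -0.002  0.004]
[315.64568472 199.7906393 ]
260 144
```

View pics/w2c.png

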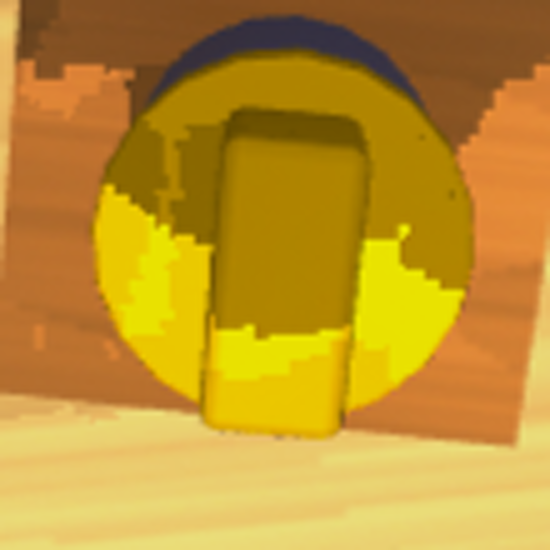

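The close crop shows the yellow bar's top face, with corners at (227,138), (365,148), (340,438) and (203,425), on a blue jar in the wooden block.

Run:
```python
from h import *
T=np.load("w2.npz")["T"];c=read_camera("wrist")
p=pix2w(c,T,[(260+(x+.5)/5-.5,144+(y+.5)/5-.5) for x,y in [(227,138),(365,148),(340,438),(203,425)]],.138)
print(p.round(4),p.mean(0));
for i in range(4):
    d=p[i]-p[i-1];print(np.linalg.norm(d),np.arctan2(d[1],d[0]))
s=get_state();M=R.from_quat(s["tcp_rot"]).as_matrix();print(M.round(3))
print("grasp shift tool",M.T@(np.r_[p.mean(0)[:2],.124]-s["eef_pos"]), s["qpos"].round(3))
```

```text
[[ 0.502  -0.2043  0.138 ]
 [ 0.5055 -0.1848  0.138 ]
 [ 0.5495 -0.1926  0.138 ]
 [ 0.5452 -0.213   0.138 ]] [ 0.52554109 -0.19867743  0.138     ]
0.04411443790136946 2.9445229197189686
0.019880995356684614 1.3921857987003734
0.04467322994324679 -0.17743229392409116
0.020755628425204096 -1.7766932810884917
[[ 0.994  0.     0.106]
 [-0.106  0.     0.994]
 [ 0.    -1.     0.   ]]
grasp shift tool [ 0.00052849  0.09546544 -0.00061909] [-0.541  0.036  1.86   0.     1.246 -2.007]
```

Call:
send_rows([
  [[0.004, 0, -0.005], [0, 0.0134, 0]],
  [[0, 0.25, 0], [0, 0, 0]],
  [[0, 0.25, 0], [0, 0, 0]],
  [[0, 0.17, 0], [0, 0, 0]],
  [[0, 0.1, 0], [0, 0, 0]],
  [[0, 0, 0], [0, 0, 0]],
  [[0, 0, 0], [0, 0, 0]],
])

```text
time: 4.15
eef_pos: [0.526, -0.1999, 0.1279]
tcp_rot: [0.704, -0.067, 0.068, -0.704]
contact_force: [0.3, -0.9, -0.0]
opening: 0.995
```

Call:
send_rows([
  [[0, 0, 0], [0, 0, 0]],
  [[0, 0, 0], [0, 0, 0]],
  [[0, 0, 0], [0, 0, 0]],
  [[0, 0, 0], [0, 0, 0]],
  [[0, 0, 0], [0, 0, 0]],
  [[0, 0, 0], [0, 0, 0]],
  [[0, 0, 0], [0, 0, 0]],
  [[0, 0, 0], [0, 0, 0]],
  [[0, 0, 0], [0, 0, 0]],
  [[0, 0, 0], [0, 0, 0]],
], gripper=1, grip_force=60)

```text
time: 5.15
eef_pos: [0.5253, -0.2, 0.127]
tcp_rot: [-0.704, 0.068, -0.068, 0.704]
contact_force: [-0.3, 0.2, -0.2]
opening: 0.002
```

The gripper reads fully shut, so the bar isn't between the pads. I'll look before moving on.

Run:
```python
from h import *
s=get_state();print(s["opening"],s["contact_force"],s["eef_pos"])
c=read_camera("scene");d=read_camera("wrist")
a=cv2.resize(c["img"][130:290,170:320],(375,400),interpolation=cv2.INTER_CUBIC)
b=cv2.resize(d["img"][100:300,220:420],(400,400))
cv2.imwrite("pics/s3.png",np.hstack([a,b]))
```

```text
0.00227714503116414 [-0.29142068  0.15949528 -0.18371458] [ 0.52529809 -0.20003686  0.12698884]
```

View pics/s3.png

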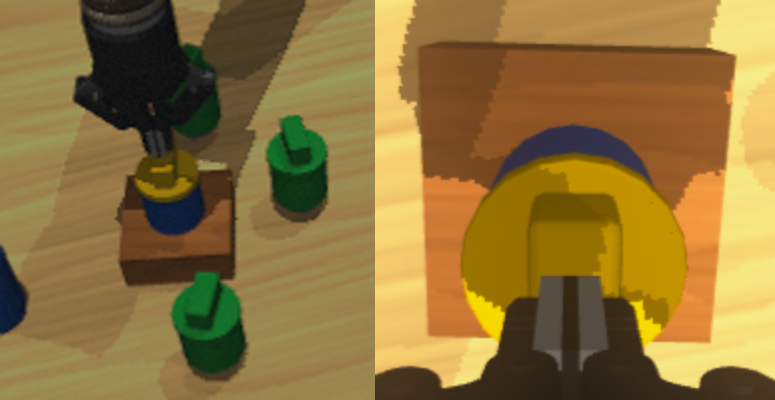

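The fingers closed just above the bar. Scaled from the wrist picture, the shut tips sit about 15 mm behind the reported TCP, not 14 mm ahead. Cap and block sizes agree with the reported pose, so it's the finger figure that is off. I'll measure it with a gentle touch of the shut tips on the bar's top (z = 0.138).

Call:
send_rows([
  [[0, 0.01, 0], [0, 0, 0]],
  [[0, 0.01, 0], [0, 0, 0]],
  [[0, 0, 0], [0, 0, 0]],
])

```text
time: 5.55
eef_pos: [0.5257, -0.2002, 0.1262]
tcp_rot: [0.704, -0.068, 0.068, -0.704]
contact_force: [-1.9, 0.8, 6.1]
opening: 0.004
```

Contact came at TCP z ≈ 0.1265, so the shut tips are about 12 mm behind the TCP. I'll back off, open, and go down to TCP z ≈ 0.1005.

Call:
send_rows([
  [[0, -0.1, 0], [0, 0, 0]],
  [[0, 0, 0], [0, 0, 0]],
  [[0, 0, 0], [0, 0, 0]],
  [[0, 0, 0], [0, 0, 0]],
  [[0, 0, 0], [0, 0, 0]],
  [[0, 0, 0], [0, 0, 0]],
  [[0, 0, 0], [0, 0, 0]],
  [[0, 0, 0], [0, 0, 0]],
], gripper=0)

```text
time: 6.35
eef_pos: [0.5252, -0.2, 0.1364]
tcp_rot: [-0.704, 0.068, -0.068, 0.704]
contact_force: [0.0, -0.5, 1.0]
opening: 1.001
```

Call:
send_rows([
  [[0, 0.1, 0], [0, 0, 0]],
  [[0, 0.1, 0], [0, 0, 0]],
  [[0, 0.05, 0], [0, 0, 0]],
  [[0, 0.05, 0], [0, 0, 0]],
  [[0, 0, 0], [0, 0, 0]],
])

```text
time: 6.85
eef_pos: [0.5245, -0.1996, 0.099]
tcp_rot: [-0.703, 0.069, -0.067, 0.704]
contact_force: [0.6, 0.1, 0.3]
opening: 1.0
```

Call:
send_rows([
  [[0, 0, 0], [0, 0, 0]],
  [[0, 0, 0], [0, 0, 0]],
  [[0, 0, 0], [0, 0, 0]],
  [[0, 0, 0], [0, 0, 0]],
  [[0, 0, 0], [0, 0, 0]],
  [[0, 0, 0], [0, 0, 0]],
  [[0, 0, 0], [0, 0, 0]],
  [[0, 0, 0], [0, 0, 0]],
], gripper=1, grip_force=60)

```text
time: 7.65
eef_pos: [0.5256, -0.2001, 0.1011]
tcp_rot: [0.704, -0.068, 0.069, -0.704]
contact_force: [-0.6, 1.2, 2.3]
opening: 0.247
```

Gripped: opening is 21 mm, matching the 22 mm bar. Lifting.

Call:
send_rows([
  [[0, -0.08, 0], [0, 0, 0]],
  [[0, -0.12, 0], [0, 0, 0]],
  [[0, -0.2, 0], [0, 0, 0]],
  [[0, -0.2, 0], [0, 0, 0]],
  [[0, -0.2, 0], [0, 0, 0]],
  [[0, -0.2, 0], [0, 0, 0]],
  [[0, 0, 0], [0, 0, 0]],
  [[0, 0, 0], [0, 0, 0]],
  [[0, 0, 0], [0, 0, 0]],
])

```text
time: 8.55
eef_pos: [0.5243, -0.1995, 0.2187]
tcp_rot: [-0.703, 0.069, -0.067, 0.704]
contact_force: [-0.8, -0.3, -3.3]
opening: 0.245
```

Run:
```python
from h import *
s=get_state();print(s["opening"],s["contact_force"].round(2),s["wrist_torque"].round(3),s["eef_pos"].round(4))
M=R.from_quat(s["tcp_rot"]).as_matrix();print(M.round(3))
d=read_camera("wrist");c=read_camera("scene")
a=cv2.resize(c["img"][100:260,170:320],(375,400),interpolation=cv2.INTER_CUBIC)
b=cv2.resize(d["img"][100:300,220:420],(400,400))
cv2.imwrite("pics/s4.png",np.hstack([a,b]))
t=np.array([.547,.2054,s["eef_pos"][2]])-s["eef_pos"]
print("yaw",np.arctan2(M[1,0],M[0,0]),"shift tool m",M.T@t)
```

```text
0.24498706361463876 [-0.79 -0.29 -3.29] [ 0.009 -0.045 -0.016] [ 0.5243 -0.1995  0.2187]
[[ 0.981 -0.003  0.192]
 [-0.192  0.002  0.981]
 [-0.003 -1.     0.001]]
yaw -0.19346121712453856 shift tool m [-0.05553759  0.00061829  0.40170486]
```

View pics/s4.png

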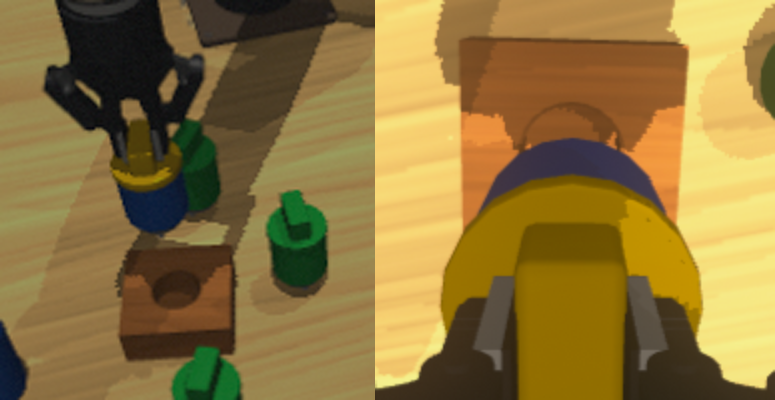

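Held well: bar square in the jaws, about 3.3 N weight, block hole empty. Next I turn to the slot angle, then carry it over the bore.

Call:
send_rows([
  [[0, 0, 0], [0, -0.0198, 0]],
  [[0, 0, 0], [0, -0.0198, 0]],
  [[0, 0, 0], [0, -0.0198, 0]],
  [[0, 0, 0], [0, -0.0198, 0]],
  [[0.06, 0, 0.16], [0, 0, 0]],
  [[0.12, 0, 0.316], [0, 0, 0]],
  [[0.12, 0, 0.316], [0, 0, 0]],
  [[0.12, 0, 0.316], [0, 0, 0]],
  [[0.12, 0, 0.316], [0, 0, 0]],
])

```text
time: 9.55
eef_pos: [0.5352, -0.016, 0.2193]
tcp_rot: [-0.699, -0.106, 0.108, 0.699]
contact_force: [0.1, -0.2, -3.5]
opening: 0.246
```

Call:
send_rows([
  [[0.12, 0, 0.316], [0, 0, 0]],
  [[0.12, 0, 0.316], [0, 0, 0]],
  [[0.12, 0, 0.316], [0, 0, 0]],
  [[0.12, 0, 0.316], [0, 0, 0]],
  [[0.12, 0, 0.316], [0, 0, 0]],
  [[0.06, 0, 0.16], [0, 0, 0]],
  [[0, 0, 0], [0, 0, 0]],
  [[0, 0, 0], [0, 0, 0]],
  [[0, 0, 0], [0, 0, 0]],
  [[0, 0, 0], [0, 0, 0]],
])

```text
time: 10.55
eef_pos: [0.549, 0.2041, 0.2203]
tcp_rot: [0.699, 0.106, -0.107, -0.699]
contact_force: [-0.0, -0.7, -2.2]
opening: 0.245
```

```bash
cat > st.py <<'E'
from h import *
s=get_state();M=R.from_quat(s["tcp_rot"]).as_matrix()
t=np.array([.547,.2054,s["eef_pos"][2]])-s["eef_pos"]
print(s["time"],s["eef_pos"].round(4),"F",s["contact_force"].round(1),"T",s["wrist_torque"].round(2),"op",round(s["opening"],3),"yaw",np.arctan2(M[1,0],M[0,0]).round(4),"tilt y",M[:,1].round(4),"shift units",(M.T@t/.12).round(4))
E
python3 st.py
```

```text
10.55 [0.549  0.2041 0.2203] F [-0.  -0.7 -2.2] T [-0.03  0.03  0.05] op 0.245 yaw 0.3026 tilt y [-5.e-04 -4.e-04 -1.e+00] shift units [-0.013  0.     0.015]
```

Call:
send_rows([
  [[-0.013, 0, 0.013], [0, 0, 0]],
  [[0, 0.1, 0], [0, 0, 0]],
  [[0, 0.1, 0], [0, 0, 0]],
  [[0, 0.1, 0], [0, 0, 0]],
  [[0, 0.05, 0], [0, 0, 0]],
  [[0, 0, 0], [0, 0, 0]],
  [[0, 0, 0], [0, 0, 0]],
  [[0, 0, 0], [0, 0, 0]],
])

```text
time: 11.35
eef_pos: [0.5476, 0.2065, 0.1793]
tcp_rot: [-0.699, -0.108, 0.107, 0.699]
contact_force: [-0.9, 0.0, -2.8]
opening: 0.246
```

```bash
python3 st.py
python3 - <<'E'
from h import *
c=read_camera("scene")
a=cv2.resize(c["img"][70:240,330:490],(640,680)[:2],interpolation=cv2.INTER_CUBIC)[:600]
cv2.imwrite("pics/s5.png",a)
E
```

```text
11.35 [0.5476 0.2065 0.1793] F [-0.9  0.  -2.8] T [-0.04  0.03 -0.04] op 0.246 yaw 0.3042 tilt y [ 1.3e-03  2.0e-04 -1.0e+00] shift units [-0.0071 -0.     -0.0073]
```

View pics/s5.png

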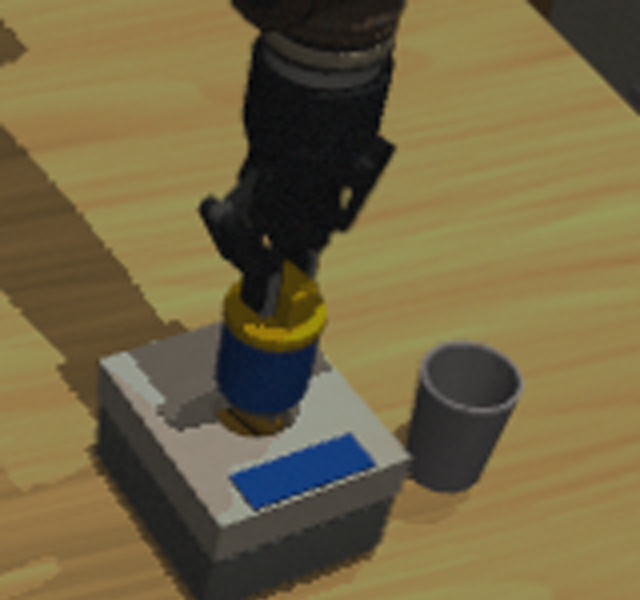

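The jar hangs straight above the bore, with no contact yet. Lowering.

Call:
send_rows([
  [[-0.003, 0.04, -0.003], [0, 0, 0]],
  [[0, 0.04, 0], [0, 0, 0]],
  [[0, 0.02, 0], [0, 0, 0]],
  [[0, 0.02, 0], [0, 0, 0]],
  [[0, 0, 0], [0, 0, 0]],
  [[0, 0, 0], [0, 0, 0]],
])

```text
time: 12.0
eef_pos: [0.5469, 0.2053, 0.1639]
tcp_rot: [0.699, 0.107, -0.107, -0.698]
contact_force: [1.3, -1.9, -2.7]
opening: 0.246
```

```bash
python3 st.py
```

```text
12.0 [0.5469 0.2053 0.1639] F [ 1.3 -1.9 -2.7] T [-0.63 -0.26 -0.01] op 0.246 yaw 0.3043 tilt y [ 2.0e-04 -1.3e-03 -1.0e+00] shift units [ 0.0006 -0.      0.0004]
```

Call:
send_rows([
  [[0.001, 0, -0.006], [0, 0, 0]],
  [[0, 0.01, 0], [0, 0, 0]],
  [[0, 0.01, 0], [0, 0, 0]],
  [[0, 0.01, 0], [0, 0, 0]],
  [[0, 0, 0], [0, 0, 0]],
  [[0, 0, 0], [0, 0, 0]],
])

```text
time: 12.6
eef_pos: [0.5471, 0.2052, 0.1605]
tcp_rot: [0.699, 0.107, -0.107, -0.699]
contact_force: [0.7, -2.8, -3.2]
opening: 0.243
```

```bash
python3 st.py
```

```text
12.6 [0.5471 0.2052 0.1605] F [ 0.7 -2.8 -3.2] T [-0.57 -0.17 -0.01] op 0.243 yaw 0.3044 tilt y [ 1.e-04 -3.e-04 -1.e+00] shift units [-0.0006 -0.      0.0024]
```

Call:
send_rows([
  [[0.0, 0, -0.005], [0, 0, 0]],
  [[0, 0.01, 0], [0, 0, 0]],
  [[0, 0.01, 0], [0, 0, 0]],
  [[0, 0.01, 0], [0, 0, 0]],
  [[0, 0, 0], [0, 0, 0]],
  [[0, 0, 0], [0, 0, 0]],
])

```text
time: 13.2
eef_pos: [0.5472, 0.2049, 0.1568]
tcp_rot: [-0.699, -0.107, 0.107, 0.699]
contact_force: [0.1, -0.2, -3.4]
opening: 0.242
```

```bash
python3 st.py
```

```text
13.2 [0.5472 0.2049 0.1568] F [ 0.1 -0.2 -3.4] T [-0.18 -0.08  0.01] op 0.242 yaw 0.3041 tilt y [-4.e-04  4.e-04 -1.e+00] shift units [0.0001 0.     0.0048]
```

At 0.1568 there is still only the jar's own weight and no spring force, so the tang is entering the slot. I'll continue gently to the shoulder.

Call:
send_rows([
  [[0, 0.008, 0], [0, 0, 0]],
  [[0, 0.008, 0], [0, 0, 0]],
  [[0, 0, 0], [0, 0, 0]],
  [[0, 0, 0], [0, 0, 0]],
])

```text
time: 13.6
eef_pos: [0.5475, 0.2049, 0.1561]
tcp_rot: [-0.699, -0.107, 0.107, 0.699]
contact_force: [-2.0, 0.3, 3.3]
opening: 0.246
```

```bash
python3 st.py
```

```text
13.6 [0.5475 0.2049 0.1561] F [-2.   0.3  3.3] T [-0.2   0.46 -0.02] op 0.246 yaw 0.3041 tilt y [ 4.e-04  5.e-04 -1.e+00] shift units [-0.0025  0.      0.0049]
```

Contact is at 0.156, where the shoulder should meet the top (a proud jar would have stopped at about 0.162). Releasing and retreating straight up.

Call:
send_rows([
  [[0, -0.006, 0], [0, 0, 0]],
  [[0, 0, 0], [0, 0, 0]],
  [[0, 0, 0], [0, 0, 0]],
  [[0, 0, 0], [0, 0, 0]],
  [[0, 0, 0], [0, 0, 0]],
  [[0, 0, 0], [0, 0, 0]],
  [[0, 0, 0], [0, 0, 0]],
  [[0, 0, 0], [0, 0, 0]],
], gripper=0)

```text
time: 14.4
eef_pos: [0.5473, 0.2047, 0.1558]
tcp_rot: [0.699, 0.107, -0.107, -0.699]
contact_force: [-0.5, 0.2, -0.9]
opening: 1.002
```

Call:
send_rows([
  [[0, -0.1, 0], [0, 0, 0]],
  [[0, -0.2, 0], [0, 0, 0]],
  [[0, -0.2, 0], [0, 0, 0]],
  [[0, -0.2, 0], [0, 0, 0]],
  [[0, -0.2, 0], [0, 0, 0]],
  [[0, 0, 0], [0, 0, 0]],
  [[0, 0, 0], [0, 0, 0]],
  [[0, 0, 0], [0, 0, 0]],
])

```text
time: 15.2
eef_pos: [0.5466, 0.2045, 0.2623]
tcp_rot: [0.699, 0.106, -0.108, -0.699]
contact_force: [0.4, 0.6, -0.1]
opening: 1.0
```

Run:
```python
from h import *
s=get_state();d=read_camera("wrist");Td=wfc(d,s);c=read_camera("scene");T=wfc(c)
print(s["opening"],s["contact_force"])
a=cv2.resize(c["img"][110:230,340:440],(500,600),interpolation=cv2.INTER_CUBIC)
# expected rings when seated (white) : shoulder z=.1 (r30), bar top centre z .193; proud in magenta
th=np.linspace(0,6.28,60)
def ring(z,r):return np.c_[.547+r*np.cos(th),.205+r*np.sin(th),np.full(60,z)]
b=d["img"].copy()
for dz,col in((0,(255,255,255)),(.0065,(255,0,255))):
    P=w2pix(c,T,ring(.165+dz,.0315));P=((P-[340,110]+.5)*5)
    for p in P:cv2.circle(a,tuple(int(v) for v in p),1,col,-1)
cv2.imwrite("pics/s6.png",a)
b=cv2.resize(b[110:310,217:417],(400,400));b=cv2.copyMakeBorder(b,0,200,0,0,cv2.BORDER_CONSTANT)
cv2.imwrite("pics/s6.png",np.hstack([a[:,:400],b]))
```

```text
1.0000758320241783 [ 0.36669504  0.55696004 -0.12544644]
```

View pics/s6.png

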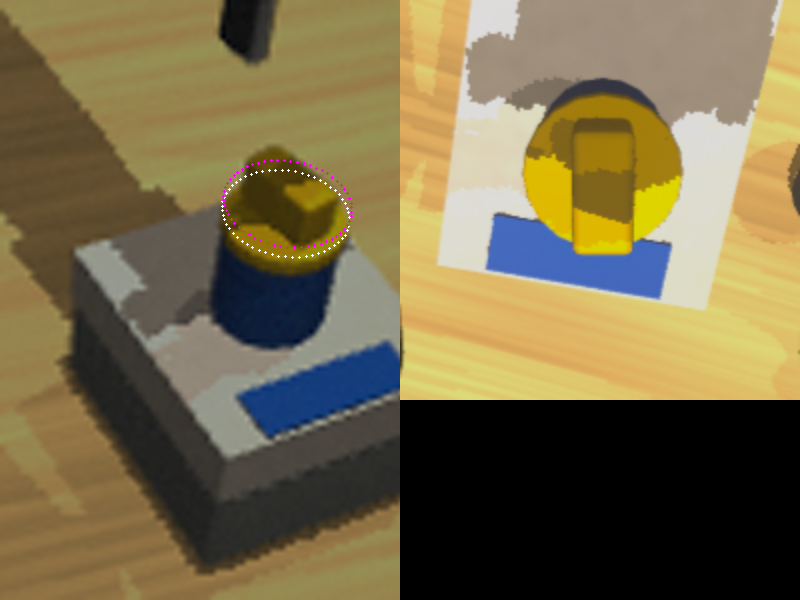

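The jar stands upright with no gap under its shoulder. Its cap rim fits the seated (white) ring, not the proud (magenta) one, and the gripper is clear above it. Handing in.

```bash
python3 -c "
from plant import *
sign_off();print(get_state()['time'])"
```

```text
the job is handed in; nothing more can be done
the job is handed in; nothing more can be done
```

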